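# Seat the stay plugs and hold the chest lid at its balance point

### The job

I am about to fit the two lid stays to the small green tool chest. First press both red-capped pivot plugs, one on each side of the chest, fully home in their brackets; then lift the lid by its handle until it stands straight up at its balance point, without letting it drop or swing over the back. Finish while still gripping the handle and holding the lid still at the balance point, and leave the other things on the bench where they are.

Things in the scene. Friction and masses are not known exactly. Their poses are not given: they have to be found in the camera images.
- tool_chest: small green steel tool chest bolted to the bench, 130 (x) x 200 (y) x 80 mm high on a 6 mm dark foot plate of 160 x 220 mm. Origin at the centre of its underside, on the bench; its x axis points from the handle side to the hinge side (away from the robot, the chest may be turned up to 0.3 rad), y to the left, z up. A dark bracket 44 mm wide reaches out 66 mm on either side, its top 68 mm above the bench
- lid_hinge (a point): middle of the lid's hinge axis, on the far side of the chest, 86 mm above the bench; axes as the chest's; the hinge axis is this y axis
- lid (a joint): lid angle in rad: 0 = shut (level), pi/2 = standing straight up, which is its balance point (its weight is then right above the hinge), more = fallen over to the back (stop at 2.4). The hinge is nearly free: let go, the lid falls shut or over the back. Lid plate 136 x 208 x 12 mm, about 0.35 kg
- lid_handle (a point): middle of the lid's handle: a round metal bar 12 mm thick, parallel to the hinge and 188 mm from the hinge axis in the plane of the lid, straight and free for 114 mm between its two end posts, with a 43 mm gap between the bar and the lid's front edge. With the lid shut the bar is level, in front of the chest, 86 mm above the bench, and can be pinched from above with one finger in the gap; being round it can turn between the fingers while the lid swings
- plug_left_top (a point): centre of the flat top of the left (+y) plug: red round cap 28 mm across and 7 mm thick on a white stem, 142 mm to the left of the chest's middle, pressed straight down. Fully home the cap's underside lies on the bracket, its top 75 mm above the bench; it starts 7 to 12 mm higher
- plug_right_top (a point): the same of the right (-y) plug, 142 mm to the right of the chest's middle
- plug_left (a joint): how far the left plug is pressed in, m: 0 = fully out, 0.012 = fully home (a hard stop). It moves with about 5 N and stays where it is left
- plug_right (a joint): the same for the right plug
- c_clamp: bystander: red C-clamp lying on the bench, 144 x 77 x 19 mm, origin under its middle; leave alone
- small_tin: bystander: small dark red tin, 66 mm across, 46 mm high, origin under its middle; leave alone
- screwdriver_yellow: bystander: screwdriver with yellow handle, 185 x 24 x 26 mm, origin under its middle; leave alone

How it is judged:
By the outcome, as a careful person would: the job done as asked, in the order asked, and still so for the second after the job is handed in, while the arm keeps its last pose, push and grip.
It also fails if it takes over 58 s, if anything falls off the work surface, if the arm or the gripper's body presses on something with over 40 N, if the wrist force passes 120 N, or if a joint passes its speed limit or range.

### The arm

A 6-joint arm with a two-finger parallel gripper is mounted at the origin on a cart in front of the work surface, level with it; the furniture and walls round the work are solid. World frame = base frame: x ahead of the robot, y to its left, z up, the work surface at z = 0. Lengths are in m, angles in degrees, forces in N, time in s.
With the tool pointing down it reaches from about 0.4 to 0.825 m from the base axis. Payload 7 kg.
Tool frame: the origin (TCP) lies at the very end of the fingers, on their centre line; the grasp point (between the pads) lies 19 mm behind it; z points along the fingers, y is the line along which they close (so a half turn about z gives the same grasp; the last joint's range is limited). The gripper opens to 88 mm and grips with 3 to 60 N. Pads are 19 mm wide; open, the fingers measure 130 mm over their backs; the gripper's body (78 mm by 193 mm) begins 47 mm behind the grasp point.
Start: joints at [90.705, 20.546, 0.682, 0, -70.136, -16.507], TCP at [0.184, 0.649, 0.227] pointing down, gripper open.
Joint ranges: [-176.03, 176.03], [-82.01, 121.73], [-58.28, 71.71], [-173.87, 95.51], [-174.79, -0.11], [-173.66, 173.66]. Speed limits (degrees/s): [136.94, 136.94, 172.46, 180, 180, 180].

### API

Orientations are given as [roll, pitch, yaw] about the fixed x, y, z axes, in that order (R = Rz(yaw) Ry(pitch) Rx(roll)).
In Python, from plant import get_state, imaging, r, finder gives the robot as it stands.
- The arm moves only by the shell command python3 -m handwheel 'ROWS' [FORCE]. ROWS is JSON, a list of rows, each a list of 5 numbers: the closure, from 0 (fully open) to 1 (shut), then the shift along the world's x, y, z in cm, then the turn about the world's z in degrees. A call has 1 to 8 rows; each row is the pose to reach, as a shift and turn from the pose commanded when the call began; what a row does not reach only later rows make up. A row lasts 1/8 s, in which the tool goes at most 62.5 mm and 10.7 degrees, less where a joint would pass 70% of its speed; a pose out of reach is approached as far as the arm can. A call with a gripper value outside its range is refused whole. The fingers move at their own pace and stop on an object; FORCE is the grip in N (left out, the last holds). Time passes only in rows, so rows that repeat a pose let the fingers close. It gives the time, the measured TCP pose, the force, the opening and the grip force at its end, in the units of the state.
- get_state(): the state, without advancing time (a new reading comes with each control period).
- imaging.capture(name): name is "scene" or "top" or "wrist"; returns (picture, depth): 480x640x3 uint8, red, green, blue; 480x640 float32, m along the optical axis (not along the pixel's ray), 0 where there is no reading.
- imaging.get_calibration(name): a dict with "fx", "fy", "cx", "cy" (pixels), "rvec" (rotation vector, rad) and "tvec" (3), from world to camera coordinates, as OpenCV has them; the wrist camera has in their place "hand_eye" (4x4, takes a point from camera to tool coordinates, whose origin is the TCP and whose axes are the flange's). Camera axes: x right, y down, z forward; pixel columns grow to the right and rows downward; lengths in m; the calibration is good to about 2 mm. A picture is of the moment at which its call begins: read the wrist's pose just before it. get_calibration takes no time and is no camera call.
- r.close_job(): hands the job in; it is judged then, once.
Trained networks look in the newest picture that a camera, given by its name, has taken for a name from the list of things; names that differ only in an ending like _2 or _b are one class to them, and where a whole thing is asked for, a point or a joint stands for the part that bears it (a point fixed in the world has none). Each returns a list of dicts, best first, with "p" (0 to 1); they miss things now and then, are a little off and sometimes report something else, mostly with a low value. They report only what shows in the picture. A call takes as long as a camera call.
- finder.cut_out(camera, query): "region" (480x640 bool, what is visible of it) and "pixel" ([column, row] in pixels, amid what is visible of it).
The state is a dict: "time_s": time; "joints": joint angles; "qd": joint speeds; "joint_torque": joint torques, N m; "tcp_pos": TCP position; "eef_rot": TCP orientation; "contact_force": force on the tool from outside, world axes, zero at the start; "moment": the same for the moment, N m; "gripper_width": finger opening in m; "gripper_force": force on a finger pad.
Only numpy, scipy, OpenCV 4.12 (cv2) and the standard library are available. Lean on these libraries where they do the work, as an engineer would, in place of code of your own. Each camera call takes 0.05 s, during which the arm holds its last target. There are 200 camera calls.

## Working session

There is one attempt and no reset: what is moved stays moved. The work goes in short steps, Python scripts to look and compute and a shell command to move; the robot and the scene stay as the last step left them, time stands still between calls to the robot, and variables do not carry over. Pictures are saved under pics/ and viewed, at most 10 in all, crops included, and the job is handed in when it is done.

```bash
mkdir -p pics; cat > h.py <<'E'
import numpy as np, cv2
from plant import get_state, imaging, r, finder
from scipy.spatial.transform import Rotation as R
def world(cam, st=None):
    img,d=imaging.capture(cam); c=imaging.get_calibration(cam)
    v,u=np.mgrid[0:480,0:640]
    P=np.stack([(u-c['cx'])/c['fx']*d,(v-c['cy'])/c['fy']*d,d],-1)
    if cam=='wrist':
        T=np.array(c['hand_eye']); P=P@T[:3,:3].T+T[:3,3]
        P=P@R.from_euler('xyz',st['eef_rot'],degrees=True).as_matrix().T+np.array(st['tcp_pos'])
    else:
        Rm=cv2.Rodrigues(np.array(c['rvec'],float))[0]; P=(P-np.array(c['tvec']).ravel())@Rm
    return img,d,P
E
python3 - <<'E'
from h import *
s=get_state();print({k:np.round(v,3).tolist() for k,v in s.items()})
ims=[]
for cam in ['top','scene']:
    img,d,P=world(cam); cv2.imwrite(f'pics/{cam}0.png',img[...,::-1])
    for q in ['tool_chest','lid_handle','plug_left_top','plug_right_top','c_clamp','small_tin','screwdriver_yellow']:
        for f in finder.cut_out(cam,q)[:2]:
            m=f['region']&(d>0); p=P[m]
            print(cam,q,round(f['p'],2),np.round(f['pixel']),m.sum(),np.round(np.median(p,0),3),np.round(np.percentile(p,3,0),3),np.round(np.percentile(p,97,0),3))
E
```

```text
{'time_s': 0.0, 'joints': [90.706, 20.592, 0.635, -0.02, -70.134, -16.505], 'qd': [-0.002, 0.014, -0.007, 0.03, 0.057, 0.074], 'joint_torque': [0.002, -58.272, 29.305, 6.997, 0.007, -0.0], 'tcp_pos': [0.184, 0.649, 0.226], 'eef_rot': [179.907, -0.008, -15.806], 'contact_force': [-0.288, -0.916, 0.149], 'moment': [-0.029, -0.03, -0.013], 'gripper_force': 0.0, 'gripper_width': 0.088}
top tool_chest 0.68 [364. 234.] 4559 [ 0.569 -0.142  0.091] [ 0.465 -0.28   0.005] [ 0.642 -0.01   0.097]
top lid_handle 0.91 [364. 233.] 3534 [ 0.57  -0.146  0.092] [ 0.461 -0.242  0.087] [ 0.64  -0.05   0.097]
top lid_handle 0.3 [362. 239.] 4655 [ 0.568 -0.142  0.091] [ 0.464 -0.28   0.003] [ 0.643 -0.012  0.097]
top plug_left_top 0.67 [366. 236.] 4697 [ 0.569 -0.141  0.091] [ 0.464 -0.279  0.003] [ 0.643 -0.01   0.097]
top plug_left_top 0.58 [315. 234.] 71 [ 0.581 -0.004  0.086] [ 0.569 -0.016  0.081] [0.593 0.008 0.091]
top plug_right_top 0.73 [366. 238.] 4479 [ 0.57  -0.144  0.091] [ 0.473 -0.28   0.005] [ 0.642 -0.013  0.097]
top c_clamp 0.91 [462. 210.] 384 [ 0.643 -0.459  0.013] [ 0.563 -0.486  0.0
[... 486 characters left out ...]
.632 -0.466  0.011] [ 0.561 -0.495 -0.   ] [ 0.685 -0.419  0.018]
scene lid_handle 0.86 [346. 251.] 2315 [ 0.562 -0.162  0.091] [ 0.461 -0.251  0.081] [ 0.637 -0.052  0.094]
scene plug_left_top 0.54 [320. 231.] 58 [ 0.577 -0.008  0.083] [ 0.567 -0.022  0.069] [0.591 0.008 0.088]
scene c_clamp 0.78 [442. 323.] 608 [ 0.631 -0.467  0.011] [ 0.555 -0.494 -0.002] [ 0.685 -0.419  0.017]
scene small_tin 0.91 [225. 204.] 308 [0.48  0.442 0.029] [0.457 0.427 0.   ] [0.511 0.483 0.045]
scene small_tin 0.31 [384. 276.] 61 [ 0.573 -0.294  0.082] [ 0.563 -0.303  0.068] [ 0.584 -0.283  0.087]
scene screwdriver_yellow 0.56 [347. 335.] 373 [ 0.41  -0.37   0.018] [ 0.379 -0.47   0.001] [ 0.437 -0.309  0.026]
```

View pics/top0.png

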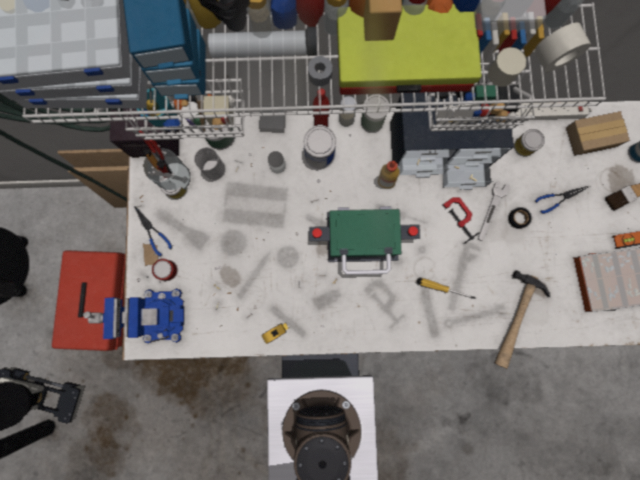

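```bash
python3 - <<'E'
from h import *
img,d,P=world('top')
i=img.astype(int)
red=(i[...,0]>110)&(i[...,1]<80)&(i[...,2]<80)&(P[...,2]>.06)&(abs(P[...,1]+.14)<.2)
n,l,st,c=cv2.connectedComponentsWithStats(red.astype(np.uint8))
for k in range(1,n):
    if st[k,4]>15: print(st[k],c[k].round(1),P[l==k].mean(0).round(4),np.median(P[l==k][:,2]).round(4))
# lid plate outline
m=(P[...,2]>.075)&(P[...,2]<.12)&(abs(P[...,1]+.145)<.12)&(P[...,0]>.4)&(P[...,0]<.8)
n,l,st,c=cv2.connectedComponentsWithStats(m.astype(np.uint8)); k=1+st[1:,4].argmax()
q=P[l==k][:,:2]; print(cv2.minAreaRect((q*1000).astype(np.float32)))
g=(i[...,1]>i[...,0]+15)&m
print(cv2.minAreaRect((P[g][:,:2]*1000).astype(np.float32)), g.sum())
h=m&(P[...,0]<.485); p=P[h]; print(p.mean(0),np.polyfit(p[:,1],p[:,0],1),h.sum())
E
```

```text
[429   0  23  12 217] [440.2   5. ] [ 0.9561 -0.2637  0.5519] 0.5443
[321  89   4   6  19] [322.2  91.4] [ 0.9497 -0.03    0.2232] 0.2234
[387 161  10  10  57] [391.9 165.9] [ 0.7546 -0.223   0.1522] 0.1485
[409 226   9  10  74] [413.  230.4] [ 0.5778 -0.2873  0.0841] 0.0841
[312 228  10  10  76] [316.6 232.3] [ 0.581  -0.0028  0.0846] 0.0858
((554.3190307617188, -146.13116455078125), (208.6690673828125, 199.86158752441406), 89.49235534667969)
((576.7178955078125, -145.2987518310547), (206.55453491210938, 135.5481719970703), 89.3640365600586) 3068
[ 0.46392491 -0.14466219  0.09056843] [0.01850628 0.46660207] 235
```

View pics/scene0.png

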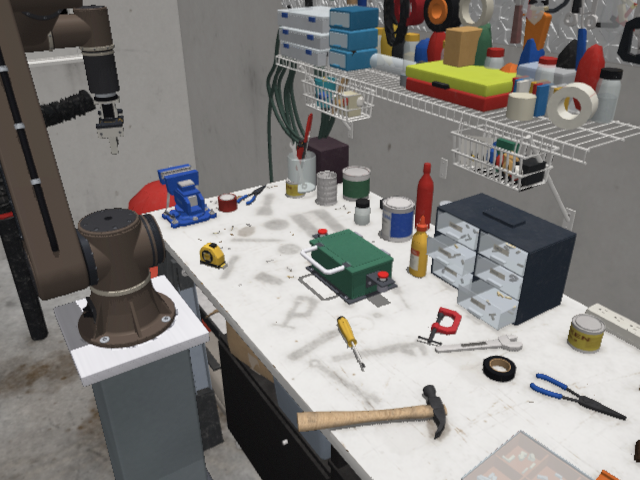

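```bash
python3 - <<'E'
from h import *
img,d,P=world('top')
for y in np.arange(-.4,.75,.1):
    print(round(y,1),[round(float(P[...,2][(abs(P[...,1]-y)<.05)&(abs(P[...,0]-x)<.05)&(d>0)].max(initial=-9)),2) for x in np.arange(.1,1.,.1)])
E
```

```text
-0.4 [-0.8, 0.01, 0.01, 0.03, 0.01, 0.02, 0.14, 0.53, 0.58]
-0.3 [-0.8, 0.01, 0.01, 0.03, 0.01, 0.09, 0.14, 0.54, 0.57]
-0.2 [0.01, 0.01, 0.01, 0.01, 0.1, 0.1, 0.15, 0.54, 0.63]
-0.1 [0.24, 0.01, 0.01, 0.01, 0.1, 0.1, 0.09, 0.54, 0.63]
-0.0 [0.28, 0.01, 0.01, 0.01, 0.1, 0.1, 0.01, 0.5, 0.58]
0.1 [0.24, 0.01, 0.07, 0.01, 0.01, 0.01, 0.01, 0.47, 0.61]
0.2 [0.01, 0.01, 0.06, 0.01, 0.01, 0.01, 0.95, 0.65, 0.65]
0.3 [-0.81, 0.01, 0.01, 0.01, 0.01, 0.01, 0.01, 0.65, 0.65]
0.4 [-0.81, 0.01, 0.13, 0.13, 0.05, 0.01, 0.2, 0.63, 0.63]
0.5 [-0.8, 0.34, 0.15, 0.15, 0.05, 0.02, 0.2, 0.63, 0.63]
0.6 [0.47, 0.5, 0.15, 0.15, 0.01, 0.01, 0.02, 0.63, 0.63]
0.7 [-0.8, 0.43, 0.1, 0.13, -9.0, -9.0, -9.0, -9.0, 0.12]
```

```bash
python3 -m handwheel '[[1,5,-5,6,-5],[1,10,-10,10,-15],[1,15,-15,10,-25],[1,18,-20,10,-35],[1,20,-26,10,-45],[1,23,-32,10,-55],[1,25,-38,10,-65],[1,28,-44,10,-75]]' 20; python3 -m handwheel '[[1,2,-6,0,0],[1,4,-12,0,0],[1,6,-18,0,0],[1,8,-24,0,0],[1,9,-30,0,0],[1,9,-35,0,0],[1,9,-35,0,0]]'
python3 - <<'E'
from h import *
s=get_state(); print(s['time_s'],s['tcp_pos'],s['eef_rot'],s['joints'])
img,d,P=world('wrist',s); cv2.imwrite('pics/w1.png',img[...,::-1])
for q in ['lid_handle','plug_left_top','plug_right_top','tool_chest']:
    for f in finder.cut_out('wrist',q)[:2]:
        m=f['region']&(d>0); p=P[m]
        print(q,round(f['p'],2),np.round(f['pixel']),m.sum(),np.round(np.median(p,0),4),np.round(np.percentile(p,3,0),3),np.round(np.percentile(p,97,0),3))
np.savez('w1.npz',img=img,d=d,P=P)
img,d,P=world('top')
m=(P[...,2]>.3)&(abs(P[...,1]+.14)<.3)&(P[...,0]>.68); print('shelf min x',np.percentile(P[m][:,0],[0,1,3]),P[m][:,2].min())
E
```

```text
time_s: 1.9
tcp_pos: [0.4413, 0.2576, 0.3269]
eef_rot: [-180.0, 0.1, -91.1]
contact_force: [1.6, 0.9, -0.0]
gripper_width: 0.0131
gripper_force: 0.0
time_s: 2.78
tcp_pos: [0.5305, -0.0935, 0.3262]
eef_rot: [180.0, -0.0, -91.1]
contact_force: [-0.7, 0.2, 0.2]
gripper_width: 0.0003
gripper_force: 0.0
2.775 [ 0.53050263 -0.09354045  0.32621406] [ 1.79972829e+02 -2.33036221e-02 -9.10613627e+01] [ 1.08709559e+01  4.72903337e+00 -6.98893110e+00  1.75460506e-02
 -7.83134381e+01 -1.19358830e+01]
plug_right_top 0.92 [270.   8.] 426 [ 0.5763 -0.282   0.0851] [ 0.564 -0.288  0.082] [ 0.588 -0.275  0.087]
tool_chest 0.62 [282. 138.] 34285 [ 0.5709 -0.1612  0.0926] [ 0.462 -0.273  0.068] [ 0.64  -0.046  0.094]
shelf min x [0.77081003 0.77694446 0.78622039] 0.300015587511405
```

```bash
python3 - <<'E'
from h import *
z=np.load('w1.npz'); img,d,P=z['img'].astype(int),z['d'],z['P']
ok=(d>0)&(P[...,2]<.13)&(P[...,2]>.04)
red=(img[...,0]>90)&(img[...,1]<70)&(img[...,2]<70)&ok
n,l,st,c=cv2.connectedComponentsWithStats(red.astype(np.uint8))
for k in range(1,n):
    if st[k,4]>60:
        q=P[(l==k)&(P[...,2]>.075)]; print(st[k],q.mean(0).round(4),cv2.minEnclosingCircle((q[:,:2]*1000).astype(np.float32)),np.median(q[:,2]).round(4))
g=(img[...,1]>img[...,0]+15)&ok&(P[...,2]>.08)
print(cv2.minAreaRect((P[g][:,:2]*1000).astype(np.float32)),np.median(P[g][:,2]))
for y in np.arange(-.2,-.08,.02):
    h=ok&(P[...,0]<.49)&(P[...,0]>.43)&(abs(P[...,1]-y)<.01)&(P[...,2]>.08)&~g; p=P[h]; 
    if len(p): print(round(y,2),p.mean(0).round(4),np.percentile(p[:,0],[2,98]).round(4),p[:,2].max().round(4),len(p))
E
```

```text
[255   0  30  17 392] [ 0.5767 -0.2822  0.0852] ((576.5430908203125, -286.3072509765625), 13.302019119262695) 0.0852
((687.255615234375, -133.90252685546875), (235.70846557617188, 357.81988525390625), 89.24761962890625) 0.09283585210725033
-0.2 [ 0.4671 -0.2025  0.0913] [0.4533 0.4888] 0.0943 438
-0.18 [ 0.4593 -0.18    0.0912] [0.4532 0.4643] 0.0943 261
-0.16 [ 0.4595 -0.16    0.0911] [0.4536 0.4646] 0.0938 243
-0.14 [ 0.4598 -0.1402  0.0912] [0.4539 0.4649] 0.0943 236
-0.12 [ 0.4598 -0.1202  0.0912] [0.4536 0.4649] 0.0944 230
-0.1 [ 0.4601 -0.1002  0.0911] [0.4538 0.4652] 0.0943 218
```

View pics/w1.png

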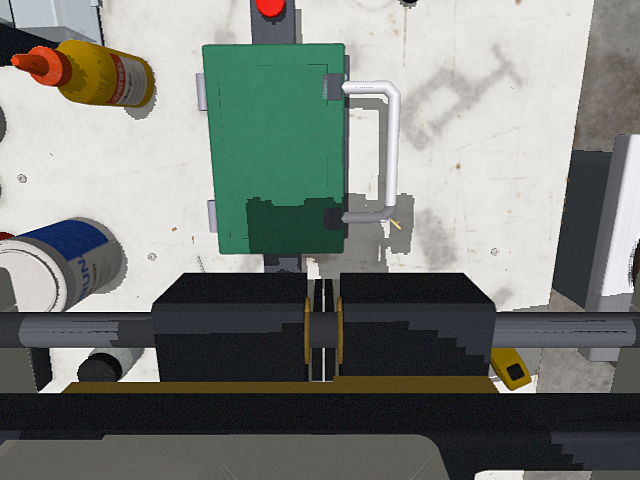

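```bash
python3 -m handwheel '[[1,2.5,4.5,-3,0],[1,5,9.1,-8,0],[1,5,9.1,-14,0],[1,5,9.1,-19,0],[1,5,9.1,-22.5,0],[1,5,9.1,-23.2,0],[1,5,9.1,-23.2,0]]'; python3 -m handwheel '[[1,0,0,-0.5,0],[1,0,0,-1,0],[1,0,0,-1.4,0],[1,0,0,-1.7,0],[1,0,0,-1.9,0],[1,0,0,-1.9,0]]'
```

```text
time_s: 3.95
tcp_pos: [0.5815, 0.0013, 0.0952]
eef_rot: [-180.0, -0.0, -90.7]
contact_force: [0.1, 0.1, 0.4]
gripper_width: 0.0006
gripper_force: 0.0
time_s: 4.7
tcp_pos: [0.5818, 0.0008, 0.0758]
eef_rot: [-179.9, 0.0, -90.8]
contact_force: [1.4, 2.2, 3.2]
gripper_width: 0.0007
gripper_force: 1.6
```

```bash
python3 -m handwheel '[[1,0,-0.2,-0.1,0],[1,0,-0.2,-0.2,0],[1,0,-0.2,-0.3,0],[1,0,-0.2,-0.3,0]]'
```

```text
time_s: 5.2
tcp_pos: [0.5819, -0.0002, 0.0751]
eef_rot: [-179.8, 0.1, -90.7]
contact_force: [-6.5, 8.6, 24.5]
gripper_width: 0.0003
gripper_force: 12.1
```

```bash
python3 -m handwheel '[[1,0,0,5,0],[1,-0.2,-4,7,0],[1,-0.3,-10,7,0],[1,-0.4,-16,7,0],[1,-0.5,-22,7,0],[1,-0.5,-28,6,0],[1,-0.5,-28.7,3,0],[1,-0.5,-28.7,2.2,0]]'; python3 -m handwheel '[[1,0,0,-0.3,0],[1,0,0,-0.9,0],[1,0,0,-1.4,0],[1,0,0,-1.8,0],[1,0,0,-2.0,0],[1,0,0,-2.1,0],[1,0,0,-2.1,0]]'
```

```text
time_s: 6.2
tcp_pos: [0.5731, -0.289, 0.0914]
eef_rot: [179.7, 0.1, -91.0]
contact_force: [-0.7, 0.0, -0.2]
gripper_width: -0.0
gripper_force: 0.0
time_s: 7.08
tcp_pos: [0.5768, -0.2878, 0.0753]
eef_rot: [-179.9, -0.0, -90.7]
contact_force: [-2.4, 5.7, 11.0]
gripper_width: 0.0001
gripper_force: 6.1
```

```bash
python3 -m handwheel '[[1,0,0,-0.1,0],[1,0,0,-0.2,0],[1,0,0,-0.2,0]]'
```

```text
time_s: 7.45
tcp_pos: [0.5769, -0.2879, 0.0751]
eef_rot: [-179.8, -0.0, -90.7]
contact_force: [-6.3, 8.7, 25.2]
gripper_width: 0.0003
gripper_force: 12.5
```

```bash
python3 -m handwheel '[[1,0,0,5,0],[0.6,-3,4,7,0],[0.6,-6,8,7,0],[0.6,-9,12,7,0],[0.6,-11.7,14.4,7,0],[0.6,-11.7,14.4,6,0],[0.6,-11.7,14.4,6,0]]'
python3 - <<'E'
from h import *
s=get_state(); print(s['tcp_pos'],s['eef_rot'],s['gripper_width'])
img,d,P=world('top'); i=img.astype(int)
red=(i[...,0]>110)&(i[...,1]<80)&(i[...,2]<80)&(abs(P[...,0]-.58)<.03)
for y in (-.003,-.287):
    q=P[red&(abs(P[...,1]-y)<.03)]; print(q.mean(0),np.percentile(q[:,2],[10,50,90]))
E
```

```text
time_s: 8.32
tcp_pos: [0.4589, -0.1443, 0.1311]
eef_rot: [180.0, -0.0, -90.8]
contact_force: [0.6, -0.3, 0.8]
gripper_width: 0.0349
gripper_force: 0.0
[ 0.45888838 -0.14433527  0.13105802] [ 1.79979863e+02 -6.00311988e-03 -9.07586138e+01] 0.03485043904856345
[ 0.58081852 -0.0026579   0.07390121] [0.06906568 0.07443677 0.07833814]
[ 0.58167319 -0.29020922  0.07331898] [0.06705355 0.07394093 0.07801551]
```

```bash
python3 -m handwheel '[[0.6,0.1,0,-3,0],[0.6,0.1,0,-5.5,0],[0.6,0.1,0,-6.4,0],[0.6,0.1,0,-6.4,0],[1,0.1,0,-6.4,0],[1,0.1,0,-6.4,0],[1,0.1,0,-6.4,0],[1,0.1,0,-6.4,0]]' 12
python3 - <<'E'
import numpy as np
for a in np.arange(0,91,5):
    t=np.radians(a); print(a,(188*(1-np.cos(t))/10).round(1),(188*np.sin(t)/10).round(1),end=' | ')
E
```

```text
time_s: 9.38
tcp_pos: [0.4594, -0.1444, 0.0679]
eef_rot: [180.0, -0.0, -90.8]
contact_force: [-3.5, 1.3, 4.7]
gripper_width: 0.0115
gripper_force: 12.0
0 0.0 0.0 | 5 0.1 1.6 | 10 0.3 3.3 | 15 0.6 4.9 | 20 1.1 6.4 | 25 1.8 7.9 | 30 2.5 9.4 | 35 3.4 10.8 | 40 4.4 12.1 | 45 5.5 13.3 | 50 6.7 14.4 | 55 8.0 15.4 | 60 9.4 16.3 | 65 10.9 17.0 | 70 12.4 17.7 | 75 13.9 18.2 | 80 15.5 18.5 | 85 17.2 18.7 | 90 18.8 18.8 |
```

```bash
python3 -m handwheel '[[1,0.1,0,1.6,0],[1,0.3,0,3.3,0],[1,0.6,0,4.9,0],[1,1.1,0,6.4,0],[1,1.8,0,7.9,0],[1,2.5,0,9.4,0],[1,3.4,0,10.8,0],[1,3.4,0,10.8,0]]'
```

```text
time_s: 10.38
tcp_pos: [0.4911, -0.1447, 0.1759]
eef_rot: [179.7, -0.0, -90.8]
contact_force: [-10.1, 0.2, 5.0]
gripper_width: 0.0116
gripper_force: 12.0
```

```bash
python3 -m handwheel '[[1,0.7,0,1.3,0],[1,1.9,0,2.5,0],[1,3.1,0,3.6,0],[1,4.4,-0.1,4.6,0],[1,5.8,-0.1,5.5,0],[1,7.3,-0.1,6.2,0],[1,7.3,-0.1,6.2,0]]'
python3 - <<'E'
from h import *
img,d,P=world('scene'); cv2.imwrite('pics/s2.png',cv2.resize(img[130:330,230:480,::-1],(750,600)))
E
```

```text
time_s: 11.25
tcp_pos: [0.5681, -0.1458, 0.2412]
eef_rot: [-179.8, -0.1, -90.7]
contact_force: [-8.6, 1.5, 17.1]
gripper_width: 0.0116
gripper_force: 12.0
```

View pics/s2.png

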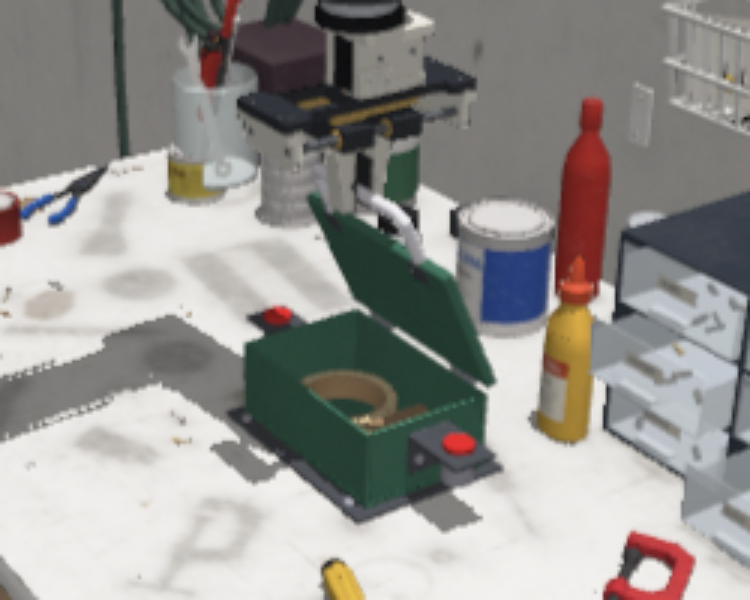

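```bash
python3 -m handwheel '[[1,0,0,0.3,0],[1,1.2,0,0.9,0],[1,2,0,1.2,0],[1,2.8,-0.1,1.4,0],[1,3.6,-0.1,1.6,0],[1,4.4,-0.1,1.7,0],[1,5.2,-0.1,1.8,0],[1,5.2,-0.1,1.8,0]]'
cat > lid.py <<'E'
from h import *
s=get_state(); print('tcp',np.round(s['tcp_pos'],4),np.round(s['contact_force'],1))
for cam in ['scene','top']:
    img,d,P=world(cam); i=img.astype(int)
    m=(i[...,1]>i[...,0]+15)&(i[...,1]>i[...,2]+5)&(d>0)&(abs(P[...,1]+.145)<.095)&(P[...,2]>.115)&(P[...,2]<.222)&(P[...,0]>.54)&(P[...,0]<.70)
    m=cv2.erode(m.astype(np.uint8),np.ones((3,3)))>0
    p=P[m]
    if len(p)<30: print(cam,len(p)); continue
    c=np.median(p,0); q=p
    for _ in range(4):
        c=q.mean(0); n=np.linalg.svd(q-c)[2][2]; e=abs((p-c)@n); q=p[e<.003]
    n=n*np.sign(n[0]); 
    # plane in (x,z): n; lid in-plane dir from hinge to bar: (-cos a, sin a)
    print(cam,len(p),len(q),'n',n.round(3),'angle',np.degrees(np.arctan2(n[0],n[2])).round(2),'c',c.round(4))
E
python3 lid.py
```

```text
time_s: 12.3
tcp_pos: [0.6204, -0.1463, 0.2564]
eef_rot: [-179.9, -0.0, -90.8]
contact_force: [-0.9, 0.6, 5.1]
gripper_width: 0.0113
gripper_force: 12.0
tcp [ 0.6204 -0.1463  0.2564] [-0.9  0.6  5.1]
scene 1029 952 n [ 0.99  -0.013  0.141] angle 81.87 c [ 0.6294 -0.1489  0.1661]
top 0
```

```bash
python3 -m handwheel '[[1,0.6,0,0.1,0],[1,1.2,0,0.1,0],[1,1.7,0,0.2,0],[1,2.1,0,0.2,0],[1,2.4,0,0.2,0],[1,2.5,0,0.2,0],[1,2.5,0,0.2,0],[1,2.5,0,0.2,0]]'
python3 lid.py
```

```text
time_s: 13.4
tcp_pos: [0.6444, -0.1465, 0.2576]
eef_rot: [-180.0, -0.0, -90.8]
contact_force: [-0.9, -0.1, 4.6]
gripper_width: 0.0117
gripper_force: 12.0
tcp [ 0.6444 -0.1465  0.2576] [-0.9 -0.1  4.6]
scene 1102 962 n [ 1.    -0.014  0.02 ] angle 88.88 c [ 0.6397 -0.1501  0.1655]
top 0
```

```bash
python3 -m handwheel '[[1,0.2,0,0,0],[1,0.3,0,0,0],[1,0.3,0,0,0],[1,0.3,0,0,0],[1,0.3,0,0,0],[1,0.3,0,0,0]]' 20
python3 lid.py; python3 - <<'E'
from h import *
img,d,P=world('scene'); cv2.imwrite('pics/s3.png',cv2.resize(img[130:330,230:480,::-1],(750,600)))
E
```

```text
time_s: 14.25
tcp_pos: [0.6471, -0.1465, 0.2576]
eef_rot: [-180.0, -0.0, -90.8]
contact_force: [-0.9, 0.6, 5.1]
gripper_width: 0.0112
gripper_force: 20.0
tcp [ 0.6471 -0.1465  0.2576] [-0.9  0.6  5.1]
scene 1186 1029 n [ 1.    -0.011  0.004] angle 89.79 c [ 0.6407 -0.1486  0.166 ]
top 0
```

View pics/s3.png

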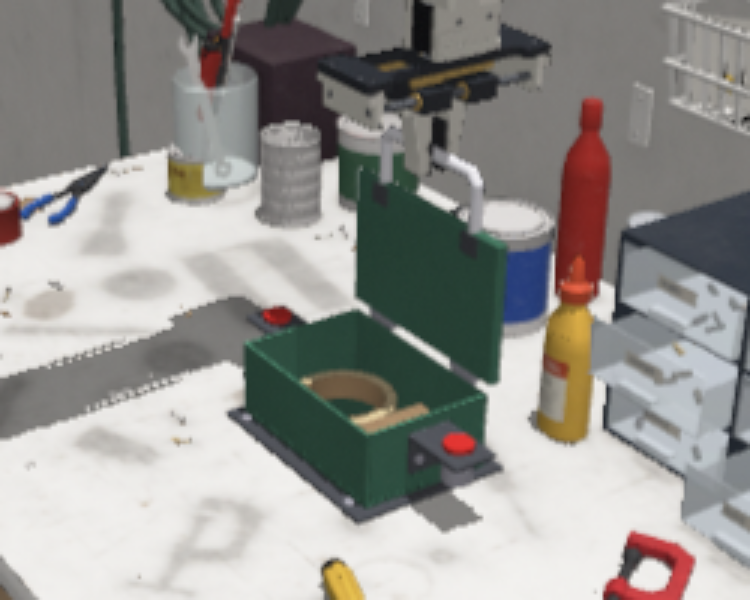

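The picture shows the lid upright at about 89.8° with the bar (430,150) between the fingers. Both caps (277,316) and (459,443) are seated.

```bash
python3 -c "
from plant import r
print(r.close_job())"
```

```text
the job is handed in; nothing more can be done
None
```

Both plugs are pressed fully home (each hit its hard stop at about 25 N), and the lid is held still by its handle at about 89.8°, its balance point. The other things on the bench were not touched, and the job is handed in at about 14.5 s.

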